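Put the dried gel on the light-box viewer

ROBOT

A 6-joint arm with a two-finger parallel gripper is mounted at the origin on the work surface. World frame = base frame: x ahead of the robot, y to its left, z up, the work surface at z = 0. Lengths are in m, angles in rad, forces in N, time in s.
With the tool pointing down it reaches from about 0.15 to 0.775 m from the base axis. Payload 6.1 kg.
Tool frame: the origin (TCP) lies at the centre of the arm's flange, where the gripper is bolted on; the fingertips stand 173 mm ahead of it and the grasp point (between the pads) lies 155 mm ahead of it (tcp_to_grasp is the distance from the TCP to the grasp point, in m); z points along the fingers, y is the direction in which the jaws open and shut (so a half turn about z gives the same grasp; the last joint's range is limited). The gripper opens to 85 mm and grips with 20 to 120 N. Pads are 22 mm wide; open, the fingers measure 114 mm over their backs; the gripper's body (76 mm by 85 mm) begins 54 mm behind the grasp point. The pads swing forward as they close: fully open they stand 13 mm farther back than shut.
Start: joints at [1.191, 0.126, -0.04, 1.405, 0, 1.571], TCP at [0.195, 0.488, 0.405] pointing down, gripper open.
Joint ranges: [-2.72, 2.72], [-0.95, 1.95], [-1.27, 1.35], [-1.78, 2.02], [-1.46, 1.47], [-3.14, 3.14]. Speed limits (rad/s): [2.39, 2.39, 3.01, 3.14, 3.14, 3.14].

INTERFACE

Orientations are given as a rotation vector (axis times angle).
In Python, from cell import observe, capture, camera_info, finish_job, tcp_to_grasp gives the robot as it stands.
- The arm moves only by the shell command python3 -m jog 'ROWS' [FORCE]. ROWS is a JSON object of lists of equal length, an entry for each row: "delta_rot": the turn, a rotation vector about the world's x, y, z in units of 45 degrees (1.0 is 45 degrees), a list of three; "translation": the shift along the world's x, y, z in units of 400 mm (1.0 is 400 mm), a list of three; "gripper": the gripper command: -1 is fully open, 1 is shut, values between are in proportion. A call has 1 to 8 rows; each row is the pose to reach, as a shift and turn from the pose commanded when the call began; what a row does not reach only later rows make up. A row lasts 1/8 s, in which the tool goes at most 62.5 mm and 10.7 degrees, less where a joint would pass 70% of its speed; a pose out of reach is approached as far as the arm can. A call with a number of a shift or a turn outside -1 to 1 is refused whole. A call with a gripper value outside its range is refused whole. The fingers move at their own pace and stop on an object; FORCE is the grip in N (left out, the last holds). Time passes only in rows, so rows that repeat a pose let the fingers close. It gives the time, the measured TCP pose, the force and the opening at its end, in the units of the state.
- observe(): the state, without advancing time (a new reading comes with each control period).
- capture(name): name is "side" or "top"; returns the picture (400x640x3 uint8, red, green, blue); there is no depth.
- camera_info(name): a dict with "K" (3x3 intrinsics, pixels), "pose" (4x4, takes a point from camera to world coordinates). Camera axes: x right, y down, z forward; pixel columns grow to the right and rows downward; lengths in m; the calibration is good to about 2 mm. A picture is of the moment at which its call begins. camera_info takes no time and is no camera call.
- finish_job(): hands the job in, once; it reports no verdict.
The state is a dict: "time": time; "joints": joint angles; "qd": joint speeds; "effort": joint torques, N m; "ee_pos": TCP position; "orientation": TCP orientation; "force": force on the tool from outside, world axes, zero at the start; "moment": the same for the moment, N m; "width": opening from 0.0 (shut) to 1.0 (fully open).
Only numpy, scipy, OpenCV 4.12 (cv2) and the standard library are available. Lean on these libraries where they do the work, as an engineer would, in place of code of your own. Each camera call takes 0.05 s, during which the arm holds its last target.

TASK

In the blood bank lab, slide the drying frame with the yellow rail straight up out of its slot in the drying rack and gently stand it on the ledge of the light-box viewer, centred and leaning flat against the bright face, and let go of it. Then switch the viewer on with the green key and, after that, choose white light with the white key, pressing the keys fully and one at a time. Leave the blue key, the grey frames and everything else on the bench alone.

Things in the scene. Friction and masses are not known exactly. Their poses are not given: they have to be found in the camera images.
- yellow_frame_mid (a point): Centre (half-way up) of the drying frame to view: rigid loose upright panel, about 130 g, 9 thick (x) x 120 wide (y) x 135 mm tall (z). Its top 45 mm is a solid yellow rail over the full width, where it is taken (top edge 67.5 mm above this point); below is a white-edged window with a violet-banded dried gel. Front and back are alike: either may face the viewer.
- grey_frame_a_mid (a point): Centre of a like frame with a grey rail, same sizes, standing in another slot of the rack: leave it in.
- grey_frame_b_mid (a point): Centre of the other frame with a grey rail, same sizes, also in the rack: leave it in.
- rack: White slotted drying rack, fixed, 190 (x) x 150 mm. Origin under its centre. Slots every 35 mm along x, -70 to 70; the frames stand in the 1st, 3rd and 5th, in any order, thin axis along the rack's x, on a floor 8 mm high. Slots are 12 mm wide, with 1.5 mm play at each side edge of a frame. Walls reach 98 mm: the rail is all above them; a frame is clear once raised 90 mm.
- viewer_face: Bright face of the fixed light-box viewer, leaning back 25 degrees, 160 wide x 88 mm tall, box 36 mm thick. Origin: middle of its foot on the ledge, 37 mm above the bench; z up along the face, x square into the box, y along the ledge. Ledge floor: z = 0, x = 0 to -15 mm, then a lip 6 mm high, 5 thick. A frame standing right has its centre at x -4.5, y 0, z 67.5 mm, its rail above the face.
- green_key_top (a point): Centre of the top of the green round key (28 mm across) that switches the viewer on; one of three keys in a row, 55 mm apart, on the flat apron in front of the ledge, pressed straight down.
- white_key_top (a point): Centre of the top of the white key (white light), the middle one, same size.
- blue_key_top (a point): Centre of the top of the blue key (blue light), same size: not to be pressed.
- green_key (a joint): How far the green key is pressed: 0 up, 0.006 m fully down; a spring returns it, fully down takes about 5 N.
- white_key (a joint): How far the white key is pressed: 0 up, 0.006 m fully down, about 5 N.
- blue_key (a joint): How far the blue key is pressed: 0 up, 0.006 m fully down, about 5 N.
- stain_bottle: Amber bottle, 68 across x 135 mm tall, loose, standing beyond the work; origin under its centre.
- tube_rack: Orange rack with capped sample tubes, 150 (x) x 60 (y) x 92 mm tall, loose, between the drying rack and the viewer; origin under its centre.
- glove_box: White carton of gloves, 120 (x) x 240 (y) x 70 mm, loose, off to the right of the viewer; origin under its centre.
Not all that is in view belongs to the job. What is shaped like the rack but red is not meant.

How it is judged:
By the outcome, as a careful person would: the job done as asked, in the order asked, and still so for the second after the job is handed in, with the robot touching nothing.
It also fails if it takes over 61 s, if anything falls off the work surface, if the arm or the gripper's body presses on something with over 40 N, if the wrist force passes 120 N, or if a joint passes its speed limit or range.

## Working session

There is one attempt and no reset: what is moved stays moved. The work goes in short steps, Python scripts to look and compute and a shell command to move; the robot and the scene stay as the last step left them, time stands still between calls to the robot, and variables do not carry over. Pictures are saved under pics/ and viewed, and the job is handed in when it is done.

```bash
ls; mkdir -p pics; python3 - <<'E'
from cell import *
import cv2,numpy as np
print(observe(), tcp_to_grasp)
for n in ("side","top"):
    im=capture(n); cv2.imwrite(f"pics/{n}0.png",im[:,:,::-1]); c=camera_info(n); print(n,np.round(c["K"],2).tolist(),np.round(c["pose"],4).tolist())
E
```

```text
pics
{'time': 0.0, 'joints': array([ 1.19099399e+00,  1.26377688e-01, -4.06329270e-02,  1.40541497e+00,
       -1.40401609e-05,  1.57080480e+00]), 'qd': array([ 0.00093181,  0.0002687 ,  0.00039402, -0.0002745 , -0.0020381 ,
       -0.00049531]), 'effort': array([ 2.28915756e-03, -4.35913324e+01,  3.52923989e+01,  1.72782160e-02,
        1.27556086e-04, -1.28023842e-05]), 'ee_pos': array([0.19458529, 0.48745355, 0.40391806]), 'orientation': array([-5.92970237e-01, -3.08482395e+00,  2.51715645e-03]), 'force': array([-0.36409116,  0.57791569, -0.07557216]), 'moment': array([ 0.05971659,  0.03150743, -0.0140521 ]), 'width': 1.0005044098635} 0.1547
side [[366.17, 0.0, 318.52], [0.0, 366.17, 197.81], [0.0, 0.0, 1.0]] [[0.8696, -0.3595, 0.3383, 0.171], [-0.4933, -0.6594, 0.5673, -0.8301], [0.0192, -0.6602, -0.7508, 0.9937], [0.0, 0.0, 0.0, 1.0]]
top [[500.33, 0.0, 315.35], [0.0, 500.33, 203.28], [0.0, 0.0, 1.0]] [[-0.0179, -0.9962, 0.0855, 0.4412], [-0.9998, 0.0184, 0.0047, -0.1248], [-0.0062, -0.0854, -0.9963, 1.6061], [0.0, 0.0, 0.0, 1.0]]
```

View pics/side0.png

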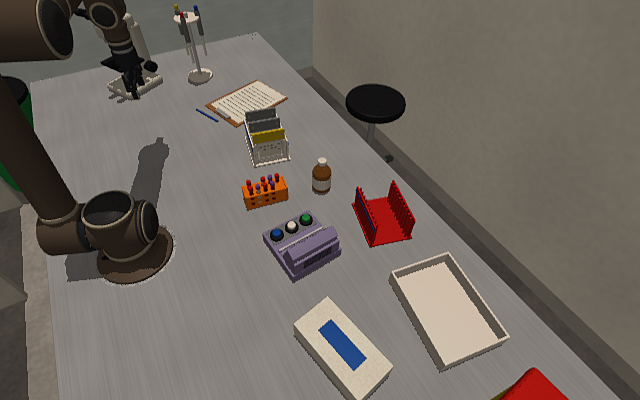

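View pics/top0.png

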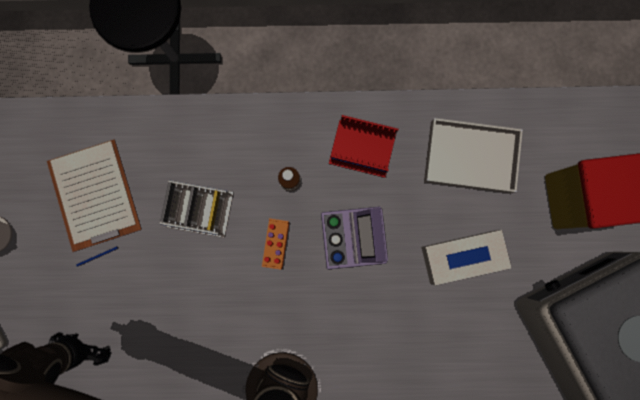

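The side view shows the rack (yellow frame nearest the camera, ~(268,135)), the tubes, and the viewer with its keys (blue (277,233), white (291,227), green (306,219)). In the top view the rack is at (197,208), with the yellow rail at ~(213,210), and the viewer at (352,238). I'll enlarge both.

```bash
python3 - <<'E'
import cv2,numpy as np
t=cv2.imread("pics/top0.png"); s=cv2.imread("pics/side0.png")
a=cv2.resize(t[170:280,150:250],None,fx=5,fy=5,interpolation=2)
b=cv2.resize(t[195:280,310:400],None,fx=6,fy=6,interpolation=2)
cv2.imwrite("pics/z_rack.png",a);cv2.imwrite("pics/z_view.png",b)
cv2.imwrite("pics/z_srack.png",cv2.resize(s[95:175,225:305],None,fx=7,fy=7,interpolation=2))
cv2.imwrite("pics/z_sview.png",cv2.resize(s[200:285,255:350],None,fx=7,fy=7,interpolation=2))
E
```

```text
(no output)
```

View pics/z_rack.png

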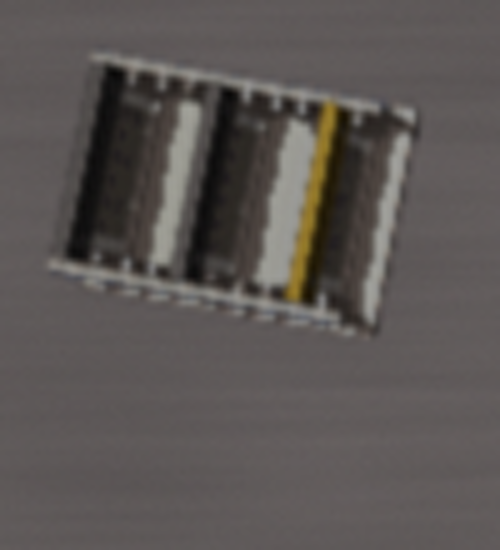

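View pics/z_view.png

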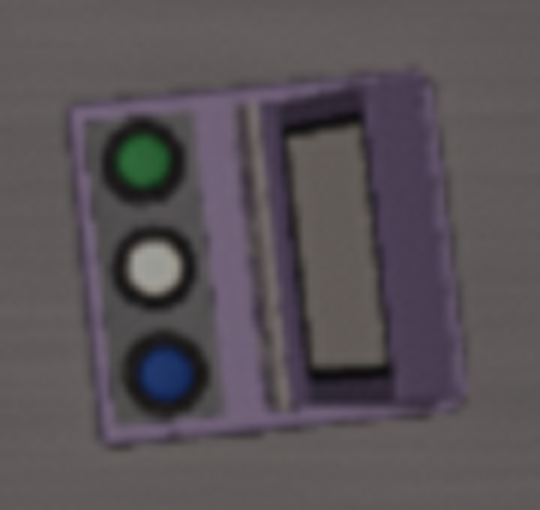

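View pics/z_srack.png

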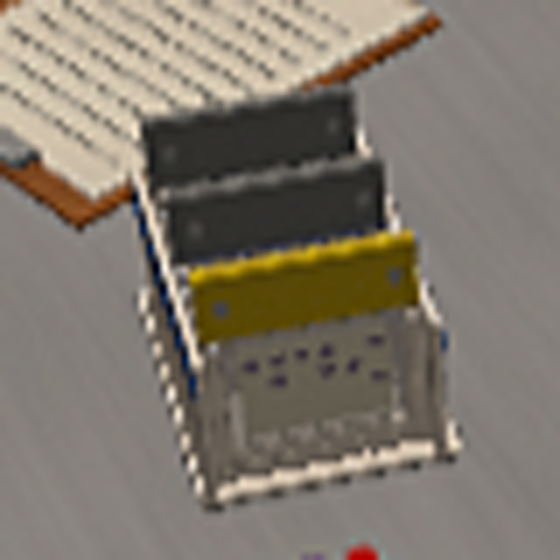

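View pics/z_sview.png

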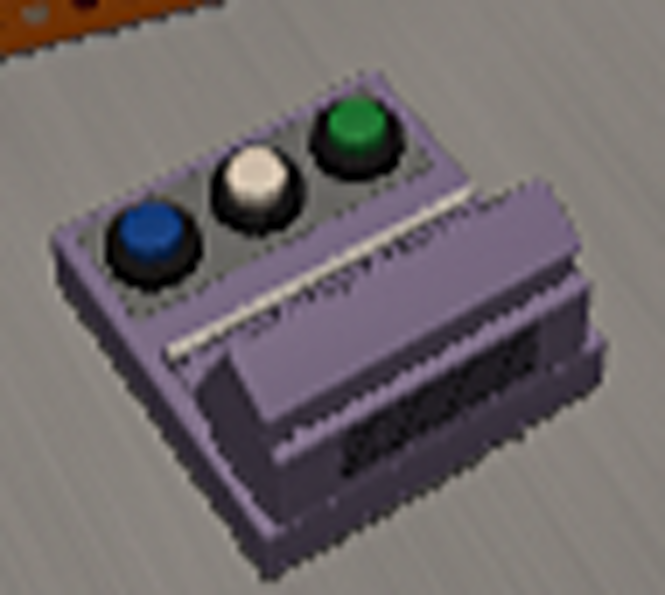

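```bash
cat > h.py <<'E'
import numpy as np,cv2
from cell import camera_info
C={n:camera_info(n) for n in("side","top")}
def proj(n,P):
    T=np.linalg.inv(np.array(C[n]["pose"])); K=np.array(C[n]["K"]); P=np.atleast_2d(P)
    q=(T[:3,:3]@P.T+T[:3,3:]);u=K@q; return (u[:2]/u[2]).T
def ray(n,uv):
    M=np.array(C[n]["pose"]); d=M[:3,:3]@np.linalg.solve(np.array(C[n]["K"]),[uv[0],uv[1],1.]); return M[:3,3],d/np.linalg.norm(d)
def atz(n,uv,z):
    o,d=ray(n,uv); return o+d*(z-o[2])/d[2]
def tri(us,ut):
    A=np.zeros((3,3));b=np.zeros(3);R=[]
    for n,u in(("side",us),("top",ut)):
        o,d=ray(n,u);P=np.eye(3)-np.outer(d,d);A+=P;b+=P@o;R.append((o,d,P))
    x=np.linalg.solve(A,b); return x,[float(np.linalg.norm(P@(x-o)))for o,d,P in R]
E
python3 - <<'E'
from h import *
t=cv2.imread("pics/top0.png").astype(int); s=cv2.imread("pics/side0.png").astype(int)
def cen(im,box,f):
    x0,y0,x1,y1=box; c=im[y0:y1,x0:x1]; m=f(c[...,0],c[...,1],c[...,2]).astype(np.uint8)
    n,l,st,ce=cv2.connectedComponentsWithStats(m); i=1+st[1:,4].argmax(); return ce[i]+[x0,y0],st[i]
fs=dict(green=lambda b,g,r:(g>1.5*r)&(g>70),white=lambda b,g,r:(np.minimum(np.minimum(b,g),r)>130),blue=lambda b,g,r:(b>1.6*r)&(b>80))
bt=dict(green=(325,213,345,231),white=(326,231,346,249),blue=(327,248,350,268))
bs=dict(green=(298,210,315,227),white=(283,217,300,235),blue=(268,226,287,243))
for k in fs:
    ct,st=cen(t,bt[k],fs[k]);cs,ss=cen(s,bs[k],fs[k]); print(k,ct,st[2:],cs,ss[2:],tri(cs,ct))
c=t[180:245,200:235]; m=((c[...,2]>1.6*c[...,0])&(c[...,2]>70)); ys,xs=np.nonzero(m)
for y in np.unique(ys): print(y+180,(xs[ys==y]+200).min(),(xs[ys==y]+200).max(),end='; ')
print()
for i in (0,1):print(tri([[252.2,133.6],[284.0,128.9]][i],[[211.5-2,230],[215.6,190.4]][i]))
E
```

```text
green [333.4 221.4] [ 8  8 50] [305.5 217. ] [ 8  7 44] (array([ 0.51650969, -0.17236576,  0.05383041]), [0.0005207431764210049, 0.0005207431764208314])
white [335.16666667 238.95238095] [ 7  7 42] [291.14285714 224.19047619] [ 8  7 42] (array([ 0.46203027, -0.17666505,  0.0545724 ]), [0.0005571739717582487, 0.0005571739717580289])
blue [337. 257.] [ 7  7 45] [276.12244898 232.08163265] [ 9  7 49] (array([ 0.406602  , -0.18124467,  0.05392515]), [0.00035241435206822446, 0.0003524143520681862])
190 215 215; 191 214 217; 192 214 217; 193 214 216; 194 213 216; 195 213 216; 196 213 216; 197 213 216; 198 213 215; 199 213 215; 200 213 215; 201 213 215; 202 212 215; 203 212 214; 204 212 214; 205 212 214; 206 212 214; 207 212 214; 208 211 213; 209 211 213; 210 211 213; 211 211 213; 212 210 213; 213 210 212; 214 210 212; 215 210 212; 216 210 212; 217 210 212; 218 209 211; 219 209 211; 220 209 211; 221 209 211; 222 209 211; 223 208 210; 224 208 210; 225 208 210; 226 208 210; 227 207 210; 228 207 209; 229 207 209; 
(array([0.49377669, 0.19181123, 0.14878166]), [7.911187283121867e-05, 7.911187283115061e-05])
(array([0.61176519, 0.17591642, 0.13728149]), [0.0008874639280475896, 0.0008874639280473421])
```

```bash
cat >> h.py <<'E'
def vframe(ox,oy,ang):
    # ang: heading of horizontal 'into box'; 
    hx=np.array([np.cos(ang),np.sin(ang),0]);up=np.array([0,0,1.]);a=np.radians(25)
    X=hx*np.cos(a)-up*np.sin(a);Z=hx*np.sin(a)+up*np.cos(a);Y=np.cross(Z,X)
    return np.array([ox,oy,.037]),np.c_[X,Y,Z]
def rframe(ox,oy,ang):
    return np.array([ox,oy,0]),np.array([[np.cos(ang),-np.sin(ang),0],[np.sin(ang),np.cos(ang),0],[0,0,1.]])
def draw(n,img,box,f,segs,out):
    x0,y0,x1,y1=box; im=cv2.resize(img[y0:y1,x0:x1],None,fx=f,fy=f,interpolation=cv2.INTER_CUBIC)
    for P,col in segs:
        uv=(proj(n,P)-[x0,y0]+.5)*f
        cv2.polylines(im,[np.round(uv).astype(int)],False,col,1,cv2.LINE_AA)
    cv2.imwrite(out,im)
E
python3 - <<'E'
from h import *
t=cv2.imread("pics/top0.png"); s=cv2.imread("pics/side0.png")
c=t[180:245,200:235].astype(int); m=((c[...,2]>1.6*c[...,0])&(c[...,2]>70)); ys,xs=np.nonzero(m)
p=np.polyfit(ys+180,xs+200,1); print(p)
A=atz("top",(np.polyval(p,189.7),189.7),.143);B=atz("top",(np.polyval(p,229.7),229.7),.143)
print(A,B,np.linalg.norm(A-B),(A+B)/2); d=A-B; ang=np.arctan2(d[1],d[0]); print(np.degrees(ang))
mid=(A+B)/2; th=ang-np.pi/2+np.pi  # rack x dir along +y
# lip: zoom6 endpoints
L1=atz("top",(310+255/6-.5,195+105/6-.5),.0498);L2=atz("top",(310+283/6-.5,195+408/6-.5),.0498)
print("lip",L1,L2,np.linalg.norm(L1-L2)); d=L1-L2; va=np.arctan2(d[1],d[0]); print(np.degrees(va))
E
```

```text
[-1.91843749e-01  2.52161583e+02]
[0.61234666 0.17457786 0.143     ] [0.49501155 0.19715622 0.143     ] 0.1194876967518011 [0.5536791  0.18586704 0.143     ]
-10.892084056326313
lip [ 0.54543088 -0.23124883  0.0498    ] [ 0.38886935 -0.24188242  0.0498    ] 0.15692223151318693
3.885539678833857
```

```bash
cat > ov.py <<'E'
from h import *
import sys
def viewer_segs(o,R):
    w=lambda *L:np.array([o+R@np.array(p)/1000 for p in L]); G=(0,255,0);Y=(0,255,255);M=(255,0,255)
    return [(w((0,-80,0),(0,80,0),(0,80,88),(0,-80,88),(0,-80,0)),G),
     (w((0,-80,88),(36,-80,88),(36,80,88),(0,80,88)),Y),
     (w((-15,-80,6),(-15,80,6),(-20,80,6),(-20,-80,6),(-15,-80,6)),M)]
def box(o,R,c,h,col):
    w=lambda *L:np.array([o+R@(np.array(c)+np.array(p)*h)/1000 for p in L])
    b=[(-1,-1),(1,-1),(1,1),(-1,1),(-1,-1)]
    return [(w(*[(x,y,z) for x,y in b]),col) for z in(-1,1)]+[(w((x,y,-1),(x,y,1)),col) for x,y in b[:4]]
E
python3 - <<'E'
from ov import *
t=cv2.imread("pics/top0.png"); s=cv2.imread("pics/side0.png")
o,R=vframe(.468,-.250,np.radians(-85.6)); S=viewer_segs(o,R)
draw("top",t,(310,195,400,280),7,S,"pics/ov_t.png");draw("side",s,(255,200,350,285),7,S,"pics/ov_s.png")
# rack: rack x axis heading a; yellow at slot x=-70 or 70
a=np.radians(90-10.9); mid=np.array([.5537,.1859]); org=mid+.070*np.array([np.cos(a),np.sin(a)])
o,R=rframe(*org,a); S=box(o,R,np.array([0,0,49]),np.array([95,75,49]),(0,255,0))
for x,col in((-70,(0,255,255)),(0,(255,0,255)),(70,(255,0,255))): S+=box(o,R,np.array([x,0,120.5]),np.array([4.5,60,22.5]),col)
print(org)
draw("top",t,(150,170,250,250),7,S,"pics/ovr_t.png");draw("side",s,(225,95,305,175),7,S,"pics/ovr_s.png")
E
python3 -c "
import cv2,numpy as np
for a,b,c in(('ov_t','ov_s','ov1'),('ovr_t','ovr_s','ov2')):
    A=cv2.imread(f'pics/{a}.png');B=cv2.imread(f'pics/{b}.png');h=560
    f=[cv2.resize(i,(400,int(i.shape[0]*400/i.shape[1]))) for i in(A,B)];H=max(i.shape[0] for i in f)
    f=[cv2.copyMakeBorder(i,0,H-i.shape[0],0,0,0) for i in f];print(H)
"
```

```text
[0.56693668 0.25463711]
377
400
```

View pics/ov_t.png

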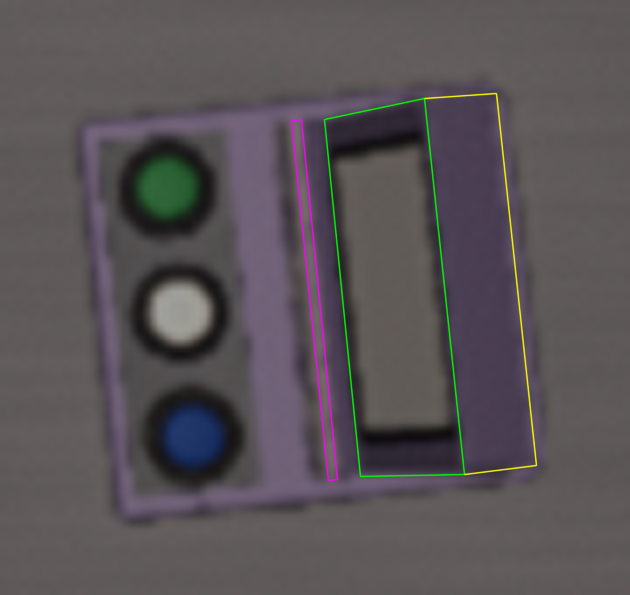

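View pics/ov_s.png

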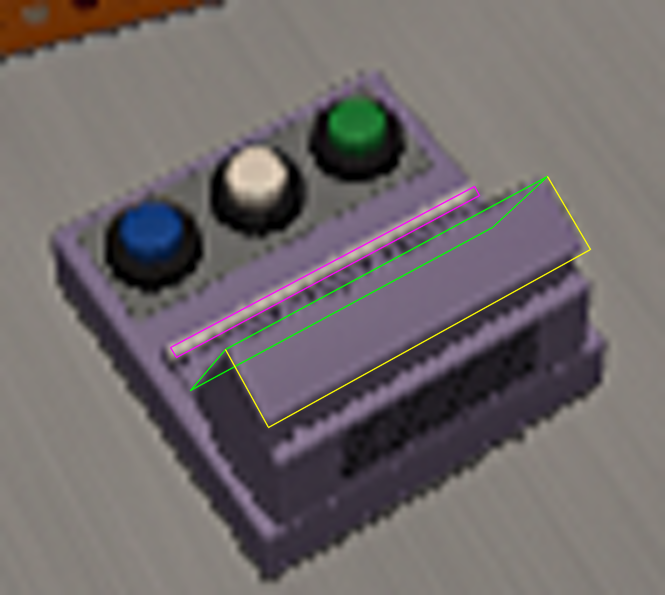

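View pics/ovr_t.png

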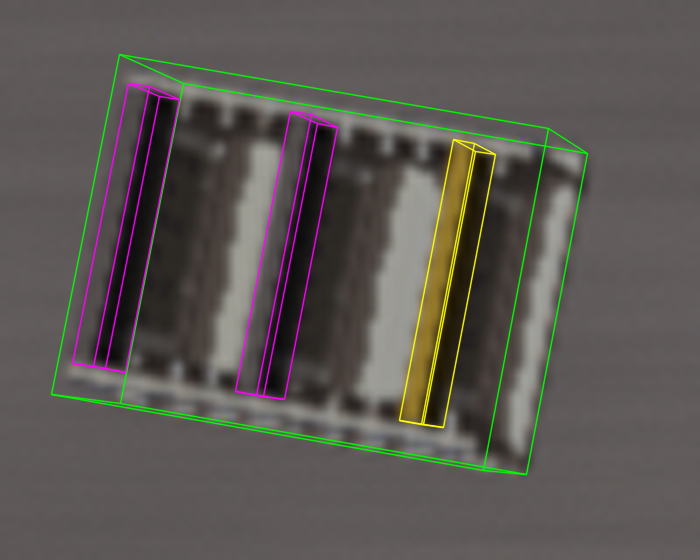

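View pics/ovr_s.png

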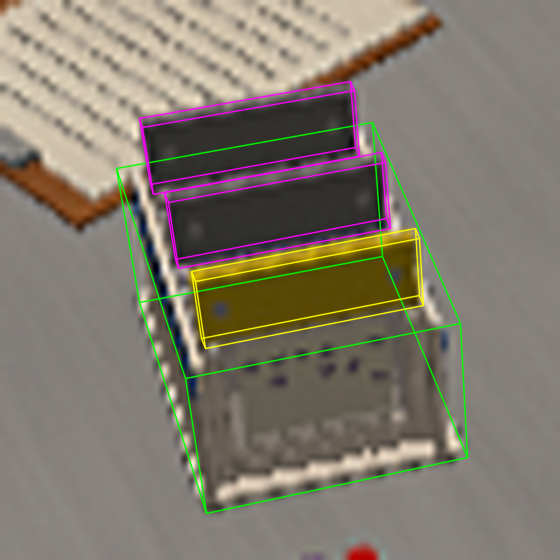

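The overlays agree with both pictures to about 1 px: yellow rail centre at (0.552, 0.186), thin axis heading 79°; viewer foot at (0.468, -0.250), facing +y with 4.4° yaw. Key tops sit at z≈0.054. I'll move above the frame first.

```bash
python3 -m jog '{"translation":[[0.8925,-0.755,0],[0.8925,-0.755,0],[0.8925,-0.755,0],[0.8925,-0.755,0],[0.8925,-0.755,0],[0.8925,-0.755,0],[0.8925,-0.755,0],[0.8925,-0.755,0]],"delta_rot":[[0,0,0.241],[0,0,0.241],[0,0,0.241],[0,0,0.241],[0,0,0.241],[0,0,0.241],[0,0,0.241],[0,0,0.241]],"gripper":[-0.1,-0.1,-0.1,-0.1,-0.1,-0.1,-0.1,-0.1]}' 40
python3 - <<'E'
from cell import observe
import numpy as np
o=observe();print(np.round(o["joints"],3),o["ee_pos"],o["orientation"],o["width"])
E
```

```text
time: 1.1
ee_pos: [0.5535, 0.1833, 0.4039]
orientation: [-0.302, -3.126, 0.001]
force: [-0.0, 1.0, -0.0]
width: 0.544
[ 0.32   0.238  0.094  1.428 -0.     0.513] [0.55345316 0.18333966 0.40389098] [-3.02478792e-01 -3.12616447e+00  1.00486566e-03] 0.5440709376802467
```

```bash
python3 -m jog '{"translation":[[0,0,-0.14],[0,0,-0.2],[-0.002,0.005,-0.2],[-0.002,0.005,-0.2]],"delta_rot":[[0,0,0],[0,0,0],[0,0,0],[0,0,0]],"gripper":[-0.1,-0.1,-0.1,-0.1]}'
python3 - <<'E'
from ov import *
from cell import capture
t=capture("top")[:,:,::-1]; s=capture("side")[:,:,::-1]
cv2.imwrite("pics/t1.png",cv2.resize(t[150:270,140:260],None,fx=4,fy=4,interpolation=2))
cv2.imwrite("pics/s1.png",cv2.resize(s[70:190,200:340],None,fx=5,fy=5,interpolation=2))
E
```

```text
time: 1.6
ee_pos: [0.551, 0.1879, 0.3258]
orientation: [0.298, 3.126, 0.001]
force: [0.3, 0.3, 0.1]
width: 0.551
```

View pics/s1.png

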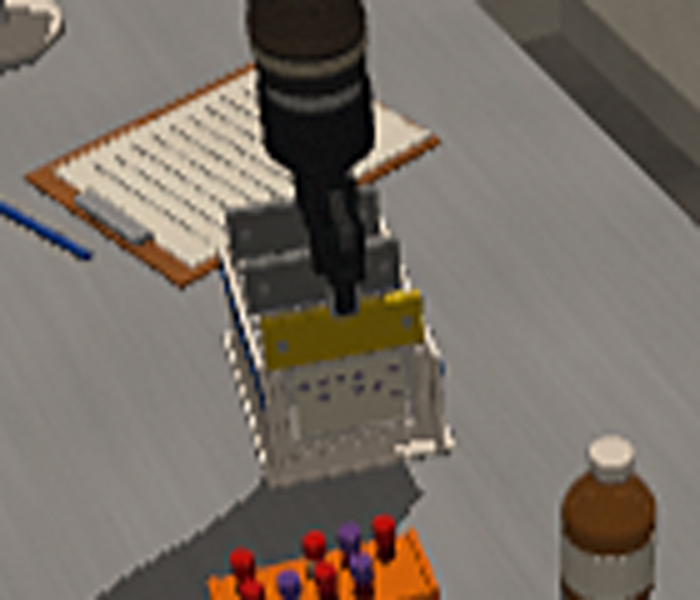

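View pics/t1.png

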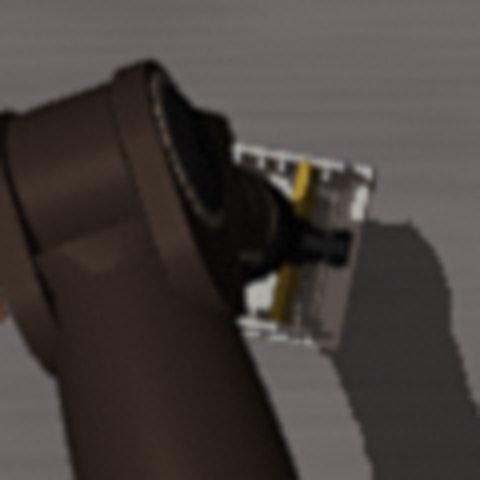

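The gripper straddles the yellow rail, with the near finger in front of it at about (345,300) in the enlarged side view. Next I'll go down and close gently.

```bash
python3 -m jog '{"translation":[[0,-0.004,-0.06],[0,-0.004,-0.11],[0,-0.004,-0.11],[0,-0.004,-0.11]],"delta_rot":[[0,0,0],[0,0,0],[0,0,0],[0,0,0]],"gripper":[-0.1,-0.1,-0.1,-0.1]}' 30
python3 -m jog '{"translation":[[0,0,0],[0,0,0],[0,0,0],[0,0,0],[0,0,0],[0,0,0]],"delta_rot":[[0,0,0],[0,0,0],[0,0,0],[0,0,0],[0,0,0],[0,0,0]],"gripper":[0.3,0.6,1,1,1,1]}' 30
```

```text
time: 2.2
ee_pos: [0.5512, 0.1862, 0.2822]
orientation: [0.298, 3.126, 0.001]
force: [0.3, 0.5, 0.2]
width: 0.551
time: 2.95
ee_pos: [0.551, 0.1861, 0.2813]
orientation: [0.299, 3.126, 0.001]
force: [0.6, 1.5, 5.0]
width: 0.105
```

```bash
python3 -m jog '{"translation":[[0,0,0.03],[0,0,0.06],[0,0,0.1],[0,0,0.15],[0,0,0.2],[0,0,0.25],[0,0,0.3],[0,0,0.35]],"delta_rot":[[0,0,0],[0,0,0],[0,0,0],[0,0,0],[0,0,0],[0,0,0],[0,0,0],[0,0,0]],"gripper":[1,1,1,1,1,1,1,1]}' 40
python3 - <<'E'
from ov import *
from cell import capture,observe
s=capture("side")[:,:,::-1]
print(observe()["force"],observe()["ee_pos"],observe()["joints"])
cv2.imwrite("pics/s2.png",cv2.resize(s[40:190,200:340],None,fx=4,fy=4,interpolation=2))
E
```

```text
time: 3.95
ee_pos: [0.5505, 0.1854, 0.4224]
orientation: [0.299, 3.127, -0.002]
force: [0.0, -0.9, -1.7]
width: 0.103
[0.34367101 0.4832701  0.84762991] [0.55061902 0.18546778 0.42526851] [ 3.25206639e-01  2.33635766e-01  1.35508611e-01  1.46879999e+00
 -1.46500416e-03  5.15870247e-01]
```

View pics/s2.png

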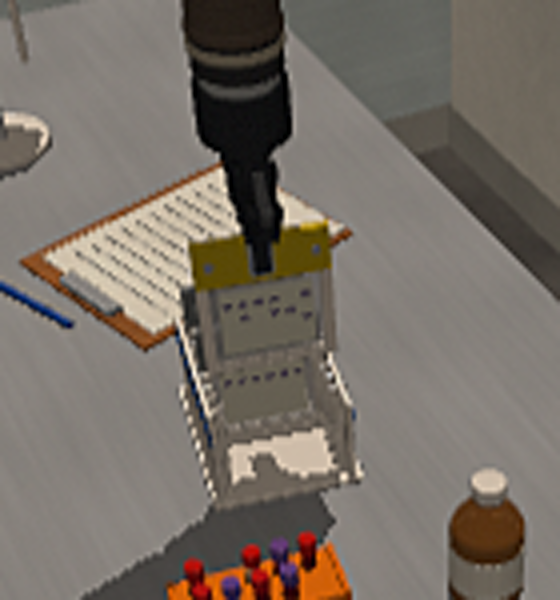

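```bash
python3 - <<'E'
from ov import *
from cell import capture,observe
s=np.ascontiguousarray(capture("side")[:,:,::-1]); p=observe()["ee_pos"]; print(p)
zb=p[2]-.1547-.1186
o,R=rframe(p[0],p[1],np.radians(79)); o[2]=zb
S=box(o,R,np.array([0,0,67.5]),np.array([4.5,60,67.5]),(0,255,255))[:]
cv2.imwrite("pics/s3.png",s); draw("side",s,(235,85,295,150),9,S,"pics/ovf.png")
E
```

```text
[0.55085655 0.18561791 0.42394425]
```

View pics/ovf.png

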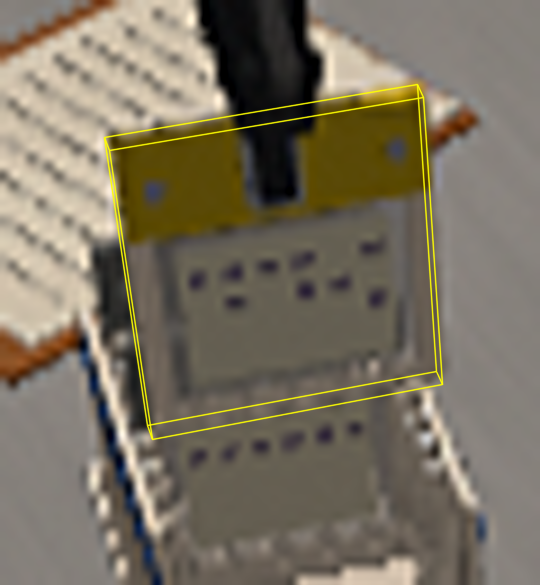

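```bash
cat > plan.py <<'E'
from ov import *
from cell import observe
from scipy.spatial.transform import Rotation as Ro
VO=(.468,-.250,np.radians(-85.6)); G=.1186
def target(x,y,z):  # frame origin offset: x,y,z mm of frame foot-centre in viewer frame (seated: -4.5,0,0)
    o,R=vframe(*VO); p=o+R@(np.array([x,y,z])/1000+[0,0,G+.1547])
    return p,np.c_[-np.cross(R[:,0],R[:,2])*-1*1,-R[:,0],-R[:,2]] if 0 else Ro.from_matrix(np.c_[np.cross(-R[:,0],-R[:,2]),-R[:,0],-R[:,2]])
def delta(x,y,z):
    p,r=target(x,y,z); ob=observe(); c=Ro.from_rotvec(ob["orientation"])
    print((x,y,z),"tcp",np.round(p,4),"d",np.round((p-ob["ee_pos"])/.4,4),"rot",np.round((r*c.inv()).as_rotvec()/np.radians(45),4))
E
python3 - <<'E'
from plan import *
for a in((-20,0,110),(-6.5,0,60),(-6.5,0,8),(-4.5,0,0)): delta(*a)
E
```

```text
(-20, 0, 110) tcp [ 0.479  -0.3934  0.3928] d [-0.1795 -1.4476 -0.0778] rot [ 0.5555 -0.0264  0.3363]
(-6.5, 0, 60) tcp [ 0.4784 -0.3846  0.3418] d [-0.1813 -1.4255 -0.2053] rot [ 0.5555 -0.0264  0.3363]
(-6.5, 0, 8) tcp [ 0.4767 -0.3627  0.2947] d [-0.1855 -1.3707 -0.3231] rot [ 0.5555 -0.0264  0.3363]
(-4.5, 0, 0) tcp [ 0.4765 -0.3611  0.2866] d [-0.1858 -1.3668 -0.3434] rot [ 0.5555 -0.0264  0.3363]
```

The in-hand overlay matches the frame to within a pixel, so it is square and centred. Now I'll carry it over high and tilt it on the way.

```bash
python3 -m jog '{"translation":[[0,-0.02,0.08],[-0.01,-0.1,0.13],[-0.03,-0.22,0.13],[-0.06,-0.35,0.13],[-0.09,-0.48,0.13],[-0.12,-0.61,0.13],[-0.15,-0.73,0.13],[-0.18,-0.83,0.13]],"delta_rot":[[0,0,0],[0,0,0.05],[0,0,0.1],[0,0,0.15],[0,0,0.2],[0,0,0.25],[0,0,0.3],[0,0,0.336]],"gripper":[1,1,1,1,1,1,1,1]}'
python3 - <<'E'
from plan import *
ob=observe();print(ob["joints"],ob["width"])
for a in((-20,0,110),(-6.5,0,60),(-6.5,0,8),(-4.5,0,0)): delta(*a)
E
```

```text
time: 5.05
ee_pos: [0.4778, -0.1479, 0.4723]
orientation: [0.115, -3.138, 0.001]
force: [0.5, 0.1, -1.1]
width: 0.1
[-2.99884756e-01  8.93090267e-02  6.75253064e-02  1.54980738e+00
 -1.07857475e-03 -3.73429100e-01] 0.100403840740977
(-20, 0, 110) tcp [ 0.479  -0.3934  0.3928] d [ 0.0031 -0.6139 -0.1987] rot [0.555  0.0404 0.0038]
(-6.5, 0, 60) tcp [ 0.4784 -0.3846  0.3418] d [ 0.0014 -0.5917 -0.3263] rot [0.555  0.0404 0.0038]
(-6.5, 0, 8) tcp [ 0.4767 -0.3627  0.2947] d [-0.0029 -0.5369 -0.4441] rot [0.555  0.0404 0.0038]
(-4.5, 0, 0) tcp [ 0.4765 -0.3611  0.2866] d [-0.0032 -0.533  -0.4643] rot [0.555  0.0404 0.0038]
```

```bash
python3 -m jog '{"translation":[[0,-0.08,0],[0,-0.18,-0.02],[0,-0.28,-0.05],[0,-0.39,-0.08],[0,-0.5,-0.12],[0.003,-0.58,-0.16],[0.003,-0.614,-0.199],[0.003,-0.614,-0.199]],"delta_rot":[[0.07,0.005,0],[0.15,0.011,0],[0.23,0.017,0],[0.32,0.023,0],[0.41,0.03,0],[0.5,0.036,0],[0.555,0.04,0.004],[0.555,0.04,0.004]],"gripper":[1,1,1,1,1,1,1,1]}'
python3 - <<'E'
from plan import *
from cell import capture
s=np.ascontiguousarray(capture("side")[:,:,::-1]); t=np.ascontiguousarray(capture("top")[:,:,::-1])
ob=observe();print(ob["joints"],ob["width"])
for a in((-6.5,0,60),(-6.5,0,8),(-4.5,0,0)): delta(*a)
R=Ro.from_rotvec(ob["orientation"]).as_matrix(); o=ob["ee_pos"]
F=np.c_[R[:,1],R[:,0],-R[:,2]]; fo=o+R@[0,0,.1547+.1186]
S=box(fo,F,np.array([0,0,67.5]),np.array([4.5,60,67.5]),(0,255,255))+viewer_segs(*vframe(*VO))
draw("side",s,(240,150,380,285),5,S,"pics/ovp_s.png");draw("top",t,(300,190,410,290),6,S,"pics/ovp_t.png")
E
```

```text
time: 6.05
ee_pos: [0.4799, -0.3924, 0.3907]
orientation: [0.114, -3.046, -0.68]
force: [0.3, 0.4, -1.2]
width: 0.098
[-0.7404713   0.48103872  0.37159366  1.78854482  0.29424668 -0.86659109] 0.10265852844601565
(-6.5, 0, 60) tcp [ 0.4784 -0.3846  0.3418] d [-0.0044  0.0156 -0.1293] rot [-0.0003  0.0015 -0.0002]
(-6.5, 0, 8) tcp [ 0.4767 -0.3627  0.2947] d [-0.0086  0.0704 -0.2471] rot [-0.0003  0.0015 -0.0002]
(-4.5, 0, 0) tcp [ 0.4765 -0.3611  0.2866] d [-0.0089  0.0743 -0.2674] rot [-0.0003  0.0015 -0.0002]
```

View pics/ovp_s.png

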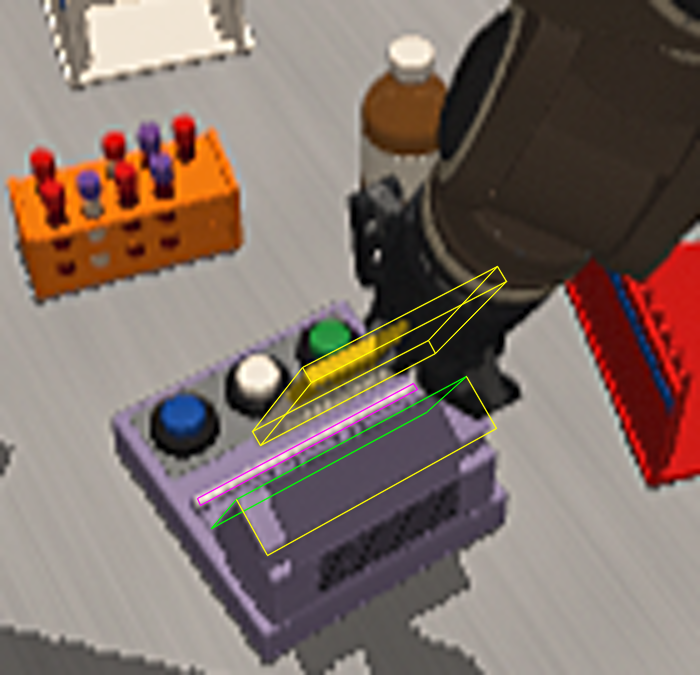

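View pics/ovp_t.png

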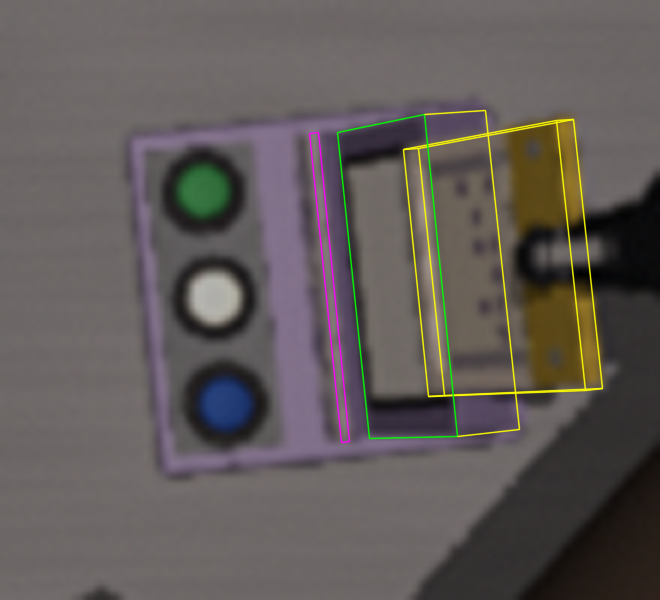

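The top overlay shows the held frame exactly where predicted, centred over the viewer. Next I'll lower it along the face to 8 mm above the ledge.

```bash
python3 -m jog '{"translation":[[-0.002,0.008,-0.06],[-0.004,0.016,-0.129],[-0.005,0.03,-0.16],[-0.006,0.045,-0.192],[-0.007,0.058,-0.22],[-0.0086,0.07,-0.247],[-0.0086,0.07,-0.247]],"delta_rot":[[0,0,0],[0,0,0],[0,0,0],[0,0,0],[0,0,0],[0,0,0],[0,0,0]],"gripper":[1,1,1,1,1,1,1]}'
python3 - <<'E'
from plan import *
from cell import capture
s=np.ascontiguousarray(capture("side")[:,:,::-1]); t=np.ascontiguousarray(capture("top")[:,:,::-1])
ob=observe();print(ob["joints"],ob["force"])
for a in((-6.5,0,8),(-6.5,0,2),(-6,0,0),(-4.5,0,0),(-4.5,0,-1)): delta(*a)
R=Ro.from_rotvec(ob["orientation"]).as_matrix(); o=ob["ee_pos"]
F=np.c_[R[:,1],R[:,0],-R[:,2]]; fo=o+R@[0,0,.1547+.1186]
S=box(fo,F,np.array([0,0,67.5]),np.array([4.5,60,67.5]),(0,255,255))+viewer_segs(*vframe(*VO))
draw("side",s,(240,170,380,285),5,S,"pics/ovq_s.png");draw("top",t,(310,195,400,280),7,S,"pics/ovq_t.png")
E
```

```text
time: 7.02
ee_pos: [0.4765, -0.3629, 0.294]
orientation: [0.118, -3.049, -0.678]
force: [0.5, 0.2, -0.9]
width: 0.102
[-0.71250847  0.44646348  0.10348036  1.54665488  0.30359965 -0.83858985] [-0.68682603 -0.15651219 -1.56939615]
(-6.5, 0, 8) tcp [ 0.4767 -0.3627  0.2947] d [ 0.0001  0.0022 -0.    ] rot [-0.0006  0.002   0.0003]
(-6.5, 0, 2) tcp [ 0.4765 -0.3601  0.2893] d [-0.0004  0.0085 -0.0136] rot [-0.0006  0.002   0.0003]
(-6, 0, 0) tcp [ 0.4764 -0.3597  0.2872] d [-0.0005  0.0095 -0.0187] rot [-0.0006  0.002   0.0003]
(-4.5, 0, 0) tcp [ 0.4765 -0.3611  0.2866] d [-0.0002  0.0061 -0.0203] rot [-0.0006  0.002   0.0003]
(-4.5, 0, -1) tcp [ 0.4765 -0.3607  0.2857] d [-0.0003  0.0071 -0.0226] rot [-0.0006  0.002   0.0003]
```

View pics/ovq_s.png

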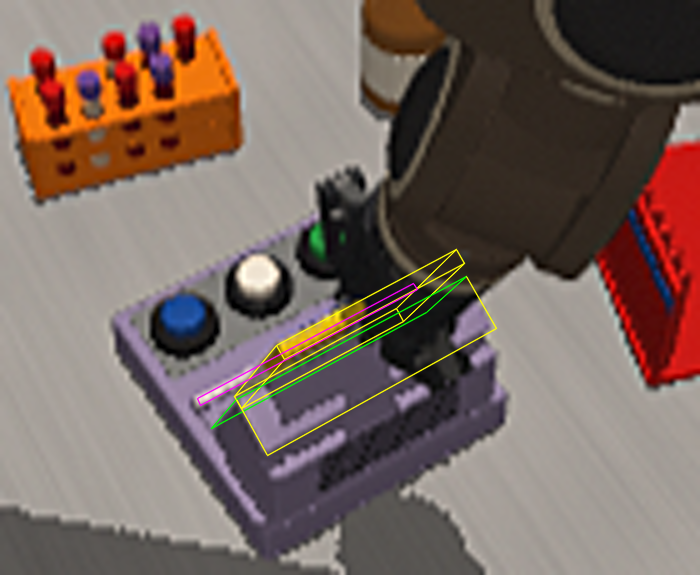

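View pics/ovq_t.png

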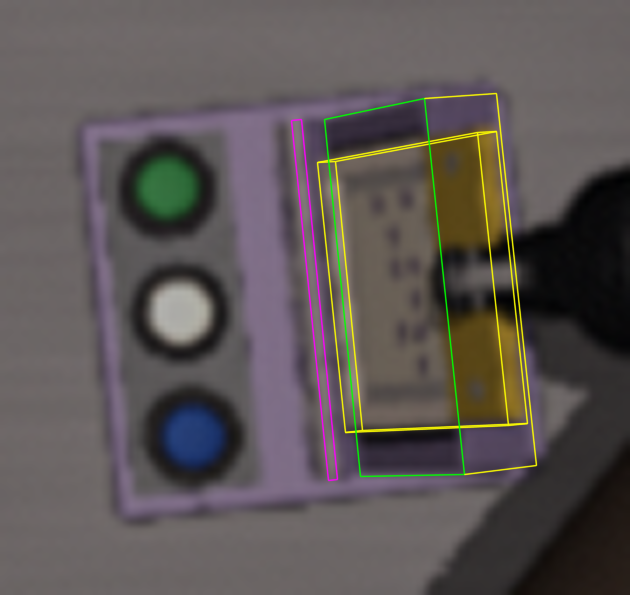

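Centred along the ledge, with 43 and 44 px either side, and no contact yet. I'll settle it slowly and watch the force.

```bash
python3 -m jog '{"translation":[[0,0.003,-0.005],[0,0.005,-0.009],[0,0.007,-0.013],[0,0.008,-0.016],[0,0.008,-0.016]],"delta_rot":[[0,0,0],[0,0,0],[0,0,0],[0,0,0],[0,0,0]],"gripper":[1,1,1,1,1]}'
python3 - <<'E'
from plan import *
print(observe()["force"],observe()["moment"])
for a in((-6,0,0),(-4.5,0,0),(-4.5,0,-1)): delta(*a)
E
```

```text
time: 7.75
ee_pos: [0.4766, -0.3604, 0.2878]
orientation: [0.117, -3.05, -0.678]
force: [0.8, 0.2, -1.1]
width: 0.097
[ 0.84346154  0.22236184 -1.08395664] [-0.53183845 -0.07232931  0.04006905]
(-6, 0, 0) tcp [ 0.4764 -0.3597  0.2872] d [-0.0003  0.0016 -0.0013] rot [-0.0012  0.0013  0.0006]
(-4.5, 0, 0) tcp [ 0.4765 -0.3611  0.2866] d [-0.     -0.0018 -0.0029] rot [-0.0012  0.0013  0.0006]
(-4.5, 0, -1) tcp [ 0.4765 -0.3607  0.2857] d [-0.0001 -0.0007 -0.0052] rot [-0.0012  0.0013  0.0006]
```

```bash
python3 -m jog '{"translation":[[0,0.001,-0.002],[0,0.002,-0.004],[0,0.002,-0.005],[0,0.002,-0.005]],"delta_rot":[[0,0,0],[0,0,0],[0,0,0],[0,0,0]],"gripper":[1,1,1,1]}'
python3 - <<'E'
from plan import *
print(observe()["force"],observe()["moment"])
for a in((-6,0,0),(-4.5,0,0),(-4.5,0,-1)): delta(*a)
E
```

```text
time: 8.25
ee_pos: [0.4767, -0.3598, 0.287]
orientation: [0.117, -3.052, -0.676]
force: [0.2, -1.8, 6.4]
width: 0.1
[ 0.24508037 -1.77481419  6.44131976] [-0.27323312  0.25920709  0.05708111]
(-6, 0, 0) tcp [ 0.4764 -0.3597  0.2872] d [-0.0006  0.0002  0.0005] rot [0.0005 0.0033 0.0009]
(-4.5, 0, 0) tcp [ 0.4765 -0.3611  0.2866] d [-0.0003 -0.0032 -0.0011] rot [0.0005 0.0033 0.0009]
(-4.5, 0, -1) tcp [ 0.4765 -0.3607  0.2857] d [-0.0004 -0.0021 -0.0034] rot [0.0005 0.0033 0.0009]
```

It touched the ledge at the expected height, with ~7 N along the ledge normal. Now I'll nudge it in against the face.

```bash
python3 -m jog '{"translation":[[0,-0.002,0],[0,-0.004,-0.001],[0,-0.004,-0.001]],"delta_rot":[[0,0,0],[0,0,0],[0,0,0]],"gripper":[1,1,1]}'
python3 - <<'E'
from plan import *
print(observe()["force"],observe()["moment"])
for a in((-4.5,0,0),): delta(*a)
E
```

```text
time: 8.62
ee_pos: [0.4766, -0.3608, 0.2866]
orientation: [0.117, -3.051, -0.68]
force: [0.5, 1.4, 8.8]
width: 0.101
[0.52856163 1.390117   8.81263998] [0.74105694 0.26254748 0.12501279]
(-4.5, 0, 0) tcp [ 0.4765 -0.3611  0.2866] d [-0.0001 -0.0007  0.    ] rot [-0.0027  0.0033  0.0011]
```

```bash
python3 -m jog '{"translation":[[0,-0.002,0],[0,-0.004,-0.001],[0,-0.004,-0.001]],"delta_rot":[[0,0,0],[0,0,0],[0,0,0]],"gripper":[1,1,1]}'
python3 - <<'E'
from plan import *
from cell import capture
print(observe()["force"],observe()["moment"])
for a in((-4.5,0,0),): delta(*a)
t=np.ascontiguousarray(capture("top")[:,:,::-1]);draw("top",t,(310,195,400,280),7,[],"pics/q2_t.png")
E
```

```text
time: 9.0
ee_pos: [0.4766, -0.3616, 0.2863]
orientation: [0.118, -3.05, -0.683]
force: [-0.1, 4.8, 10.1]
width: 0.103
[-0.12863941  4.7910953  10.0929037 ] [1.75077522 0.27846069 0.25228894]
(-4.5, 0, 0) tcp [ 0.4765 -0.3611  0.2866] d [-0.0002  0.0011  0.0008] rot [-0.0058  0.0034  0.0005]
```

View pics/q2_t.png

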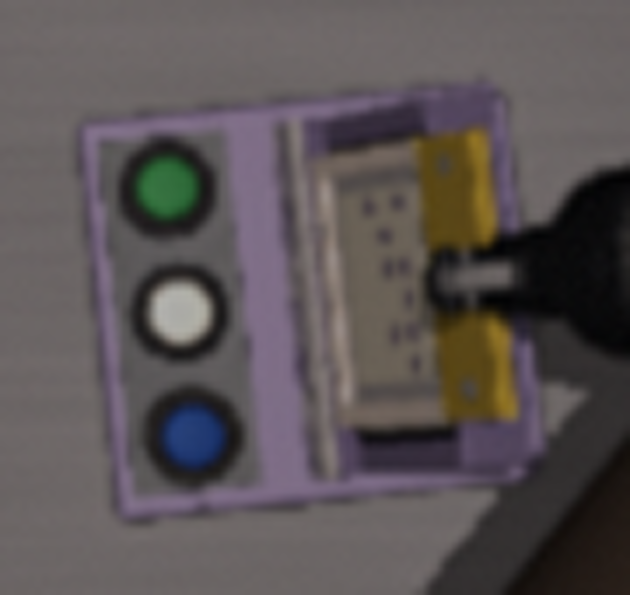

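The frame is on the ledge behind the lip (pale lip line at x≈290–325), pressing ~9 N on the face. I'll ease off and release.

```bash
python3 -m jog '{"translation":[[0,0.002,0.002],[0,0.003,0.003],[0,0.003,0.003],[0,0.003,0.003],[0,0.003,0.003],[0,0.003,0.003],[0,0.003,0.003]],"delta_rot":[[0,0,0],[0,0,0],[0,0,0],[0,0,0],[0,0,0],[0,0,0],[0,0,0]],"gripper":[1,0.85,0.7,0.55,0.4,0.3,0.3]}' 20
python3 - <<'E'
from plan import *
from cell import capture
print(observe()["force"],observe()["moment"])
t=np.ascontiguousarray(capture("top")[:,:,::-1]);o,R=vframe(*VO)
S=box(o,R,np.array([-4.5,0,67.5]),np.array([4.5,60,67.5]),(0,255,255))
draw("top",t,(310,195,400,280),7,S,"pics/q3_t.png")
s=np.ascontiguousarray(capture("side")[:,:,::-1]);draw("side",s,(240,170,380,285),5,S,"pics/q3_s.png")
E
```

```text
time: 9.93
ee_pos: [0.4766, -0.3617, 0.2862]
orientation: [0.117, -3.05, -0.677]
force: [0.2, -0.2, -1.0]
width: 0.351
[ 0.15832221 -0.17897356 -0.97627643] [-0.37749775 -0.02424346 -0.0043853 ]
```

View pics/q3_t.png

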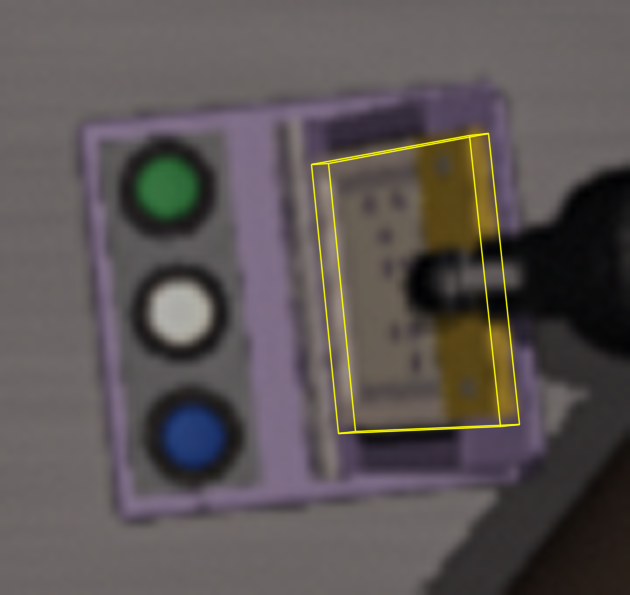

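View pics/q3_s.png

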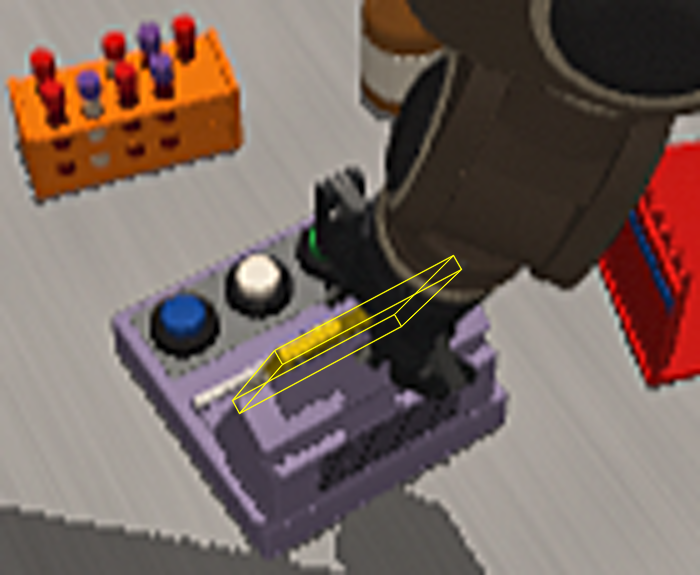

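Released, and the seated-pose overlay coincides with the frame. I'll back out straight along the face.

```bash
python3 -m jog '{"translation":[[0.001,-0.012,0.025],[0.003,-0.035,0.075],[0.006,-0.065,0.14],[0.008,-0.095,0.204],[0.011,-0.126,0.272],[0.012,-0.142,0.306]],"delta_rot":[[0,0,0],[0,0,0],[0,0,0],[0,0,0],[0,0,0],[0,0,0]],"gripper":[0.3,0.3,0.3,0.3,0.3,0.3]}'
python3 - <<'E'
from plan import *
from cell import capture
ob=observe();print(ob["force"],ob["ee_pos"],ob["joints"])
t=np.ascontiguousarray(capture("top")[:,:,::-1]);o,R=vframe(*VO)
S=box(o,R,np.array([-4.5,0,67.5]),np.array([4.5,60,67.5]),(0,255,255))
draw("top",t,(310,195,400,280),7,S,"pics/q4_t.png")
s=np.ascontiguousarray(capture("side")[:,:,::-1]);draw("side",s,(240,170,380,285),5,S,"pics/q4_s.png")
E
```

```text
time: 10.78
ee_pos: [0.4812, -0.4191, 0.411]
orientation: [0.117, -3.052, -0.675]
force: [0.7, -0.1, 0.4]
width: 0.35
[ 0.693493   -0.06602854  0.42952341] [ 0.48123875 -0.41913866  0.41098912] [-0.7704081   0.53229841  0.48959977  1.86117709  0.28528909 -0.89514648]
```

View pics/q4_t.png

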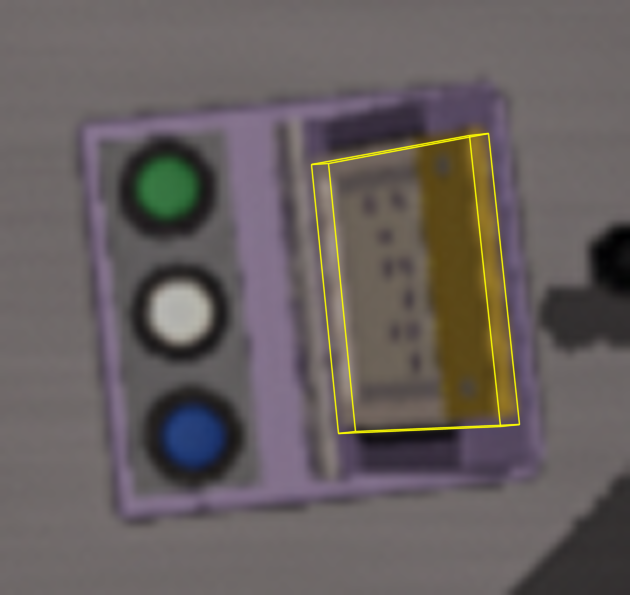

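View pics/q4_s.png

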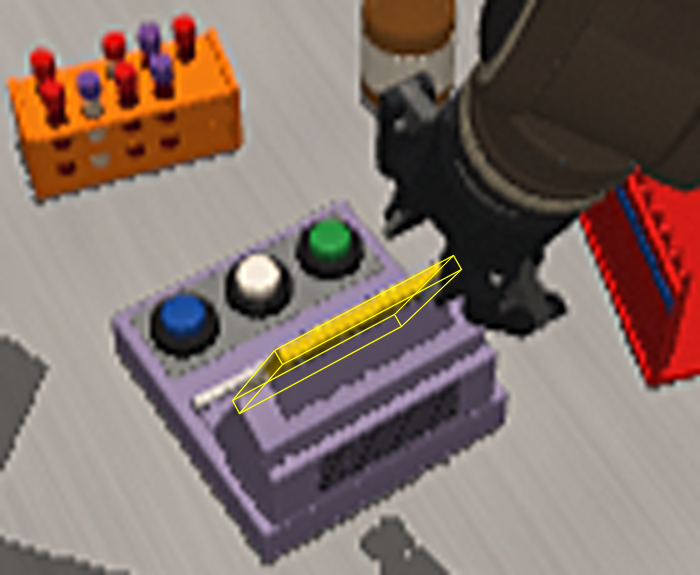

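The frame stays put after release. Now shut the gripper, straighten up and go above the green key.

```bash
python3 -m jog '{"translation":[[0.01,0.03,0.02],[0.02,0.1,0.03],[0.03,0.2,0.03],[0.04,0.31,0.03],[0.055,0.43,0.03],[0.07,0.54,0.03],[0.088,0.617,0.022],[0.088,0.617,0.022]],"delta_rot":[[-0.04,-0.003,0],[-0.12,-0.009,0],[-0.22,-0.016,0],[-0.32,-0.023,0],[-0.42,-0.03,0],[-0.51,-0.037,0],[-0.555,-0.04,-0.004],[-0.555,-0.04,-0.004]],"gripper":[0.3,0.5,0.7,1,1,1,1,1]}' 40
python3 -m jog '{"translation":[[0,0,-0.1],[0,0,-0.22],[0,0,-0.34],[0,0,-0.4],[0,0,-0.4]],"delta_rot":[[0,0,0],[0,0,0],[0,0,0],[0,0,0],[0,0,0]],"gripper":[1,1,1,1,1]}'
python3 - <<'E'
from plan import *
from cell import capture
ob=observe();print(ob["force"],ob["ee_pos"],Ro.from_rotvec(ob["orientation"]).as_matrix()[:,2],ob["width"])
P=ob["ee_pos"]+Ro.from_rotvec(ob["orientation"]).as_matrix()@[0,0,.173]; print(P)
t=np.ascontiguousarray(capture("top")[:,:,::-1]);cv2.imwrite("pics/k_t.png",cv2.resize(t[185:285,290:400],None,fx=6,fy=6,interpolation=2))
s=np.ascontiguousarray(capture("side")[:,:,::-1])
draw("side",s,(240,130,380,285),5,[(np.array([P,[P[0],P[1],.054]]),(0,255,0))],"pics/k_s.png")
E
```

```text
time: 11.88
ee_pos: [0.5161, -0.1685, 0.4178]
orientation: [-0.122, 3.138, -0.001]
force: [-0.3, -0.3, 0.1]
width: 0.004
time: 12.5
ee_pos: [0.5153, -0.1716, 0.2555]
orientation: [0.114, -3.135, -0.002]
force: [-0.7, -0.1, -0.2]
width: -0.003
[-0.65068403 -0.11150213 -0.21760398] [ 0.51534708 -0.17162367  0.25549572] [-0.00408054  0.00131125 -0.99999081] -0.0032982674033897796
[ 0.51464115 -0.17139682  0.08249731]
```

View pics/k_t.png

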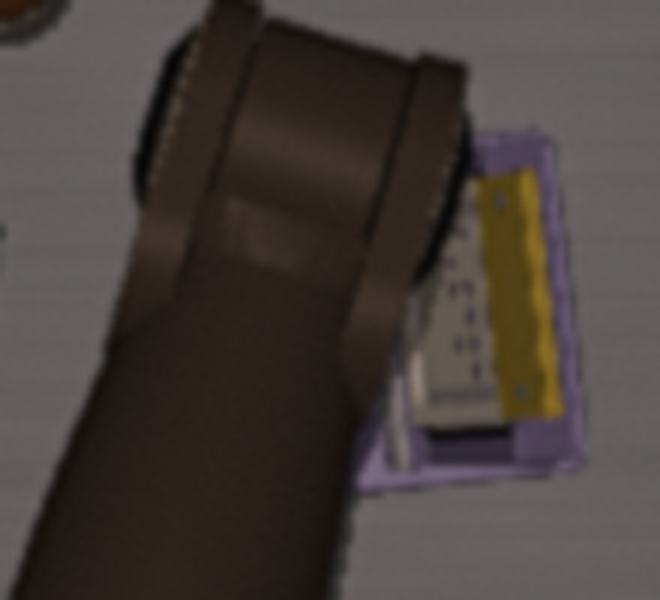

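View pics/k_s.png

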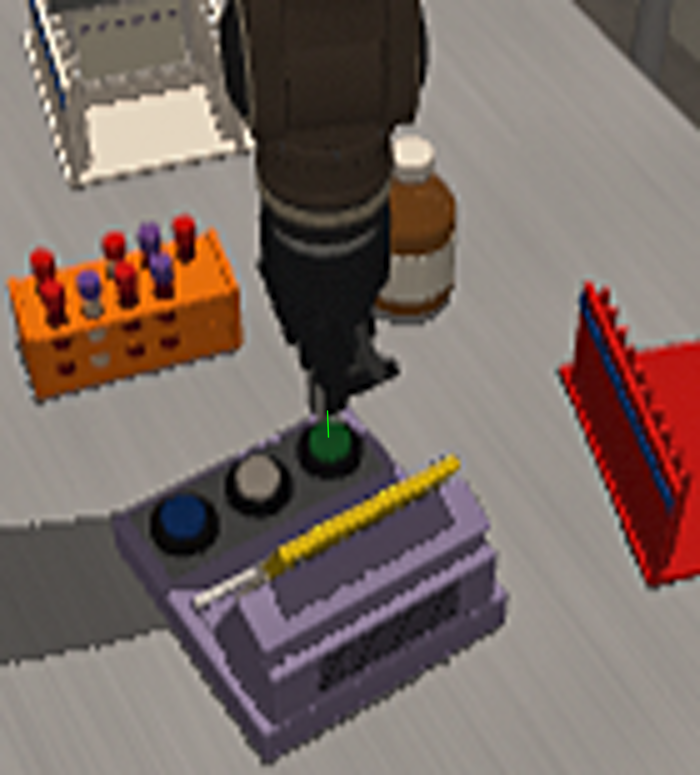

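The tip stands right over the green key, 28 mm above it. Next, a stepwise descent.

```bash
python3 -m jog '{"translation":[[0.002,0,-0.02],[0.004,-0.001,-0.045],[0.004,-0.001,-0.055],[0.004,-0.001,-0.055]],"delta_rot":[[0,0,0],[0,0,0],[0,0,0],[0,0,0]],"gripper":[1,1,1,1]}'
python3 -m jog '{"translation":[[0,0,-0.005],[0,0,-0.01],[0,0,-0.015],[0,0,-0.02],[0,0,-0.02]],"delta_rot":[[0,0,0],[0,0,0],[0,0,0],[0,0,0],[0,0,0]],"gripper":[1,1,1,1,1]}'
```

```text
time: 13.1
ee_pos: [0.518, -0.172, 0.235]
orientation: [0.115, -3.139, -0.001]
force: [0.2, -0.3, -0.1]
width: -0.001
time: 13.72
ee_pos: [0.5182, -0.172, 0.2276]
orientation: [-0.115, 3.139, -0.0]
force: [-0.6, -0.0, 3.2]
width: -0.003
```

```bash
python3 -m jog '{"translation":[[0,0,-0.003],[0,0,-0.006],[0,0,-0.009],[0,0,-0.012],[0,0,-0.012]],"delta_rot":[[0,0,0],[0,0,0],[0,0,0],[0,0,0],[0,0,0]],"gripper":[1,1,1,1,1]}'
```

```text
time: 14.35
ee_pos: [0.5182, -0.172, 0.2243]
orientation: [-0.115, 3.138, -0.001]
force: [-4.4, 1.5, 14.3]
width: 0.001
```

```bash
cat > snap.py <<'E'
import sys
from h import *
from cell import capture
s=np.ascontiguousarray(capture("side")[:,:,::-1]);cv2.imwrite(f"pics/{sys.argv[1]}.png",cv2.resize(s[170:285,240:380],None,fx=5,fy=5,interpolation=2))
E
python3 snap.py g1
python3 -m jog '{"translation":[[0,0,0.02],[0,0,0.06],[0,0,0.12],[0,0,0.12]],"delta_rot":[[0,0,0],[0,0,0],[0,0,0],[0,0,0]],"gripper":[1,1,1,1]}'
python3 snap.py g2
```

```text
time: 14.9
ee_pos: [0.5189, -0.1723, 0.2727]
orientation: [-0.115, 3.136, -0.002]
force: [0.4, -0.1, 0.4]
width: -0.003
```

View pics/g1.png

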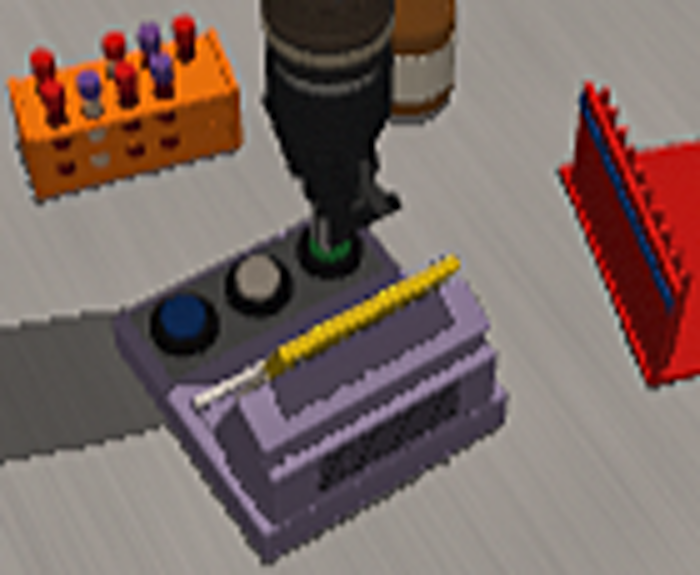

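View pics/g2.png

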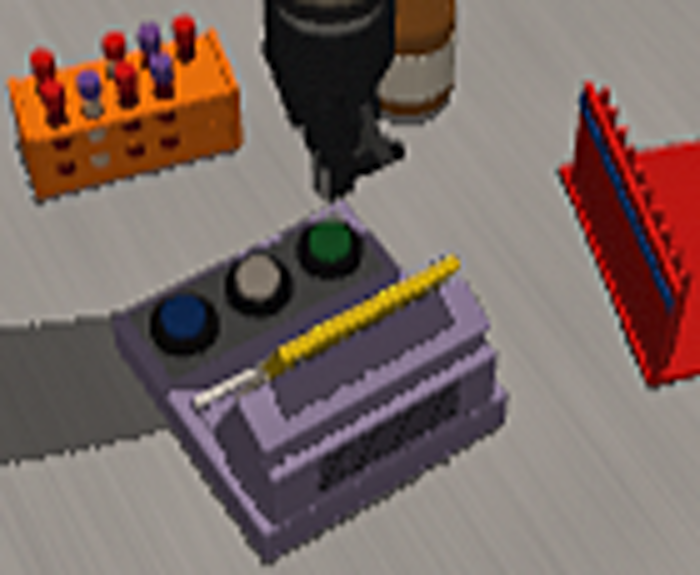

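```bash
python3 - <<'E'
from h import *
from cell import capture
t=np.ascontiguousarray(capture("top")[:,:,::-1]);cv2.imwrite("pics/g3.png",cv2.resize(t[185:285,290:400],None,fx=6,fy=6,interpolation=2))
E
```

```text
(no output)
```

View pics/g3.png

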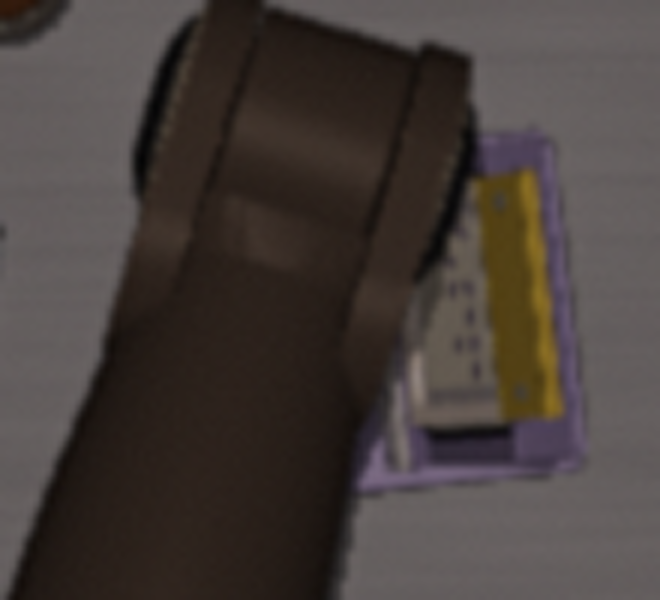

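The green key bottomed on a hard stop (14 N against ~5 N needed). The face shows no visible change. I'll go to the white key and log its force–depth profile, which also gives a check on the green travel.

```bash
python3 -m jog '{"translation":[[-0.04,-0.003,0],[-0.1,-0.008,0],[-0.142,-0.011,0],[-0.142,-0.011,0],[-0.142,-0.011,-0.04],[-0.142,-0.011,-0.08],[-0.142,-0.011,-0.09],[-0.142,-0.011,-0.09]],"delta_rot":[[0,0,0],[0,0,0],[0,0,0],[0,0,0],[0,0,0],[0,0,0],[0,0,0],[0,0,0]],"gripper":[1,1,1,1,1,1,1,1]}'
python3 snap.py w0
```

```text
time: 16.0
ee_pos: [0.4614, -0.1763, 0.2339]
orientation: [0.116, -3.138, -0.001]
force: [-0.1, 0.4, 0.2]
width: -0.001
```

View pics/w0.png

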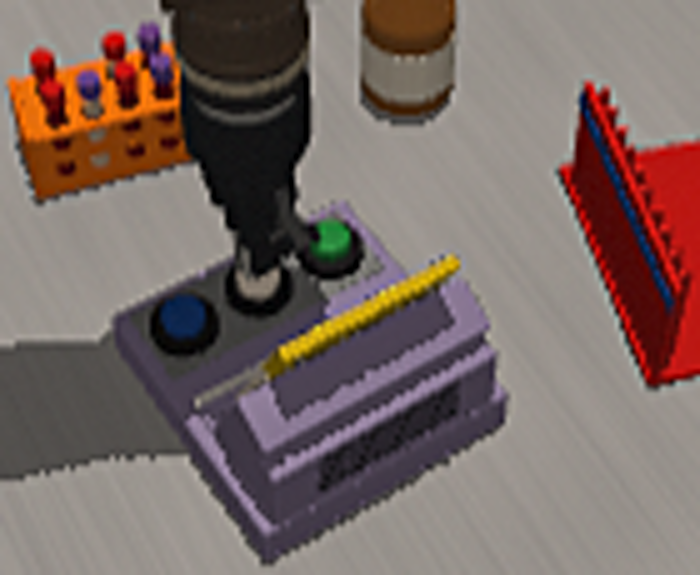

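```bash
python3 -m jog '{"translation":[[0,0,-0.003],[0,0,-0.003]],"delta_rot":[[0,0,0],[0,0,0]],"gripper":[1,1]}' | grep -E "pos|force"
python3 -m jog '{"translation":[[0,0,-0.003],[0,0,-0.003]],"delta_rot":[[0,0,0],[0,0,0]],"gripper":[1,1]}' | grep -E "pos|force"
python3 -m jog '{"translation":[[0,0,-0.003],[0,0,-0.003]],"delta_rot":[[0,0,0],[0,0,0]],"gripper":[1,1]}' | grep -E "pos|force"
python3 -m jog '{"translation":[[0,0,-0.003],[0,0,-0.003]],"delta_rot":[[0,0,0],[0,0,0]],"gripper":[1,1]}' | grep -E "pos|force"
python3 -m jog '{"translation":[[0,0,-0.003],[0,0,-0.003]],"delta_rot":[[0,0,0],[0,0,0]],"gripper":[1,1]}' | grep -E "pos|force"
python3 -m jog '{"translation":[[0,0,-0.003],[0,0,-0.003]],"delta_rot":[[0,0,0],[0,0,0]],"gripper":[1,1]}' | grep -E "pos|force"
python3 -m jog '{"translation":[[0,0,-0.003],[0,0,-0.003]],"delta_rot":[[0,0,0],[0,0,0]],"gripper":[1,1]}' | grep -E "pos|force"
```

```text
ee_pos: [0.4615, -0.1765, 0.2338]
force: [0.6, 0.4, 0.9]
ee_pos: [0.4613, -0.1764, 0.2323]
force: [-0.1, -0.6, -0.1]
ee_pos: [0.4613, -0.1764, 0.231]
force: [-0.5, 0.5, -0.3]
ee_pos: [0.4614, -0.1764, 0.23]
force: [-0.5, 0.5, 1.8]
ee_pos: [0.4614, -0.1764, 0.2288]
force: [-0.5, -0.3, 2.6]
ee_pos: [0.4614, -0.1764, 0.2275]
force: [-0.1, -0.7, 3.0]
ee_pos: [0.4614, -0.1764, 0.2263]
force: [-0.6, -0.2, 2.3]
```

```bash
python3 -m jog '{"translation":[[0,0,-0.003],[0,0,-0.003]],"delta_rot":[[0,0,0],[0,0,0]],"gripper":[1,1]}' | grep -E "pos|force"
python3 -m jog '{"translation":[[0,0,-0.003],[0,0,-0.003]],"delta_rot":[[0,0,0],[0,0,0]],"gripper":[1,1]}' | grep -E "pos|force"
python3 -m jog '{"translation":[[0,0,-0.003],[0,0,-0.003]],"delta_rot":[[0,0,0],[0,0,0]],"gripper":[1,1]}' | grep -E "pos|force"
python3 -m jog '{"translation":[[0,0,-0.003],[0,0,-0.003]],"delta_rot":[[0,0,0],[0,0,0]],"gripper":[1,1]}' | grep -E "pos|force"
```

```text
ee_pos: [0.4614, -0.1764, 0.2251]
force: [-0.7, -0.5, 4.3]
ee_pos: [0.4614, -0.1764, 0.2244]
force: [-1.7, 1.0, 7.7]
ee_pos: [0.4614, -0.1764, 0.2242]
force: [-5.8, 1.8, 15.8]
ee_pos: [0.4613, -0.1764, 0.2241]
force: [-8.5, 3.0, 25.3]
```

The white key went from contact at 0.2303 to a hard stop at 0.2243, which is 6 mm. The green press ended at the same height, so both were full presses. Now I'll lift off and clear out.

```bash
python3 -m jog '{"translation":[[0,0,0.02],[0,0,0.08],[0,0,0.2],[0,0,0.34],[0,0.05,0.45],[-0.05,0.2,0.48],[-0.1,0.35,0.48],[-0.15,0.5,0.48]],"delta_rot":[[0,0,0],[0,0,0],[0,0,0],[0,0,0],[0,0,0],[0,0,0],[0,0,0],[0,0,0]],"gripper":[1,1,1,1,1,1,1,1]}'
python3 -m jog '{"translation":[[-0.05,0.15,0],[-0.1,0.3,0],[-0.15,0.4,0],[-0.15,0.4,0],[-0.15,0.4,0]],"delta_rot":[[0,0,0],[0,0,0],[0,0,0],[0,0,0],[0,0,0]],"gripper":[1,1,1,1,1]}'
python3 - <<'E'
from plan import *
from cell import capture
t=np.ascontiguousarray(capture("top")[:,:,::-1]);o,R=vframe(*VO)
S=box(o,R,np.array([-4.5,0,67.5]),np.array([4.5,60,67.5]),(0,255,255))
draw("top",t,(310,195,400,280),7,S,"pics/f_t.png")
s=np.ascontiguousarray(capture("side")[:,:,::-1]);cv2.imwrite("pics/f_s.png",s)
cv2.imwrite("pics/f_tt.png",t)
E
```

```text
time: 19.8
ee_pos: [0.4017, 0.0218, 0.4132]
orientation: [-0.113, 3.139, 0.0]
force: [1.7, 0.4, -0.3]
width: 0.002
time: 20.42
ee_pos: [0.3424, 0.1804, 0.4131]
orientation: [0.117, -3.139, 0.001]
force: [0.4, -0.5, 0.3]
width: 0.003
```

View pics/f_t.png

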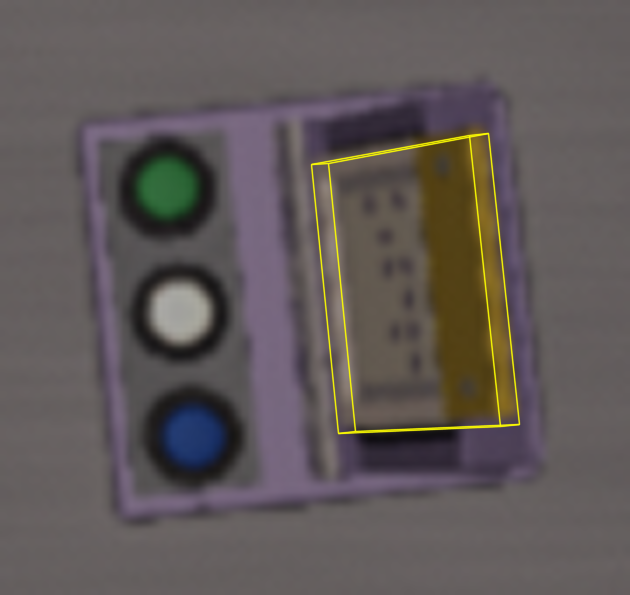

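View pics/f_s.png

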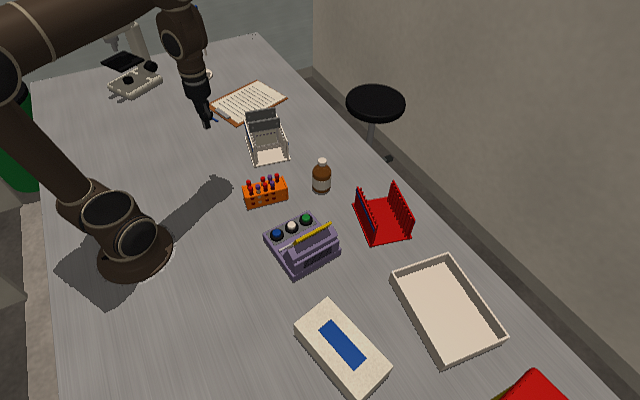

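View pics/f_tt.png

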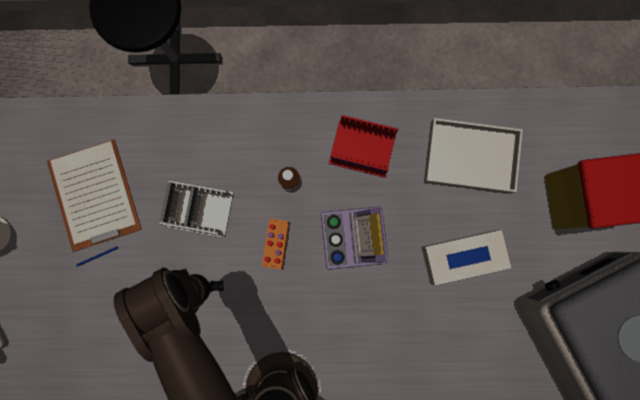

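The final views show the frame seated on the ledge, matching the predicted pose (centred near (415,285) in the enlargement). The grey frames are still in the rack, the other items are where they were, and the arm is clear. I'll hand it in.

```bash
python3 -c "
from cell import finish_job
print(finish_job())"
```

```text
the job is handed in; nothing more can be done
None
```

The job is done and handed in at about 20.5 s of the 61 s allowed. One thing I couldn't confirm is the light itself: no lamp or change of the face showed in any picture, so "on" and "white" rest on how the keys were pressed.

- **Frame:** I lifted the yellow frame straight out of its slot, leaned it 25° and stood it on the viewer ledge. It touched the ledge at the expected height with about 7 N. I then pressed it lightly against the face (about 9 N) and let go.
- **Frame check:** the last top view shows the frame where a seated, centred frame should be, to about 1 px (3 mm). It did not visibly move after release or while I pressed the keys.
- **Keys:** I pressed green first, then white, each once, and fully lifted off green before moving to white.
    - **White:** it moved 6 mm from first contact to a hard stop (25 N at the end).
    - **Green:** I did not log its travel step by step. It ended at the same height as white, at 14 N, so I take it as fully pressed.
- **Everything else:** the blue key was never touched. The grey frames, bottle, tube rack and glove box look unmoved in the final pictures, and the arm ended clear of everything.

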